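# Unpin the ultrasonic bath and hold its lid open

### The job

The lid of the small ultrasonic bath is locked by a red snap-in pin at its front. Pull the pin straight up out of its snap socket and lay it down on the steel tray, then raise the lid by its blue front tab to 45 degrees open (give or take 8 degrees) so that the bath can be loaded. The lid falls shut by itself, so finish with the gripper still holding it there by the tab, and leave the other things on the worktop where they are.

Things in the scene. Friction and masses are not known exactly. Their poses are not given: they have to be found in the camera images.
- cleaner: white ultrasonic bath, 157 (x) x 166 (y) x 128 mm high, fixed. Origin: centre of its underside; front to own -x, z up. Place and yaw vary. Its clear lid (132 x 150 mm) hinges along the back. At the front middle, under the lid tab, is a fixed grey socket, 22 mm wide in y, x -107 to -71, z 78 to 104 mm, bored along z at x = -94, y = 0.
- cleaner_lid (a joint): angle of the bath's lid, 0 shut, grows as the front edge rises, to 1.83 rad. 45 degrees is 0.785. Nothing holds it open: it falls shut when let go. Moving it takes under 3 N at the tab.
- hinge (a point): centre of the lid's hinge line at the back of the bath, at (75, 0, 111) mm in the bath's frame; the line runs along the bath's y.
- lid_tab: blue flat lift tab fixed to the lid's front, moves with it. Origin: the hinge point; axes: the lid's (the bath's axes while shut). 34 mm wide in y, 6 mm thick (z 1 to 7 mm), reaching from x = -152 to -189 mm, with a 14 mm square hole round x = -169 mm. Grip it across its 34 mm width once the pin is out.
- tab (a point): centre of the hole in the blue tab, at mid thickness; 169 mm in front of the hinge and 4 mm above it while shut (z = 115 mm).
- pin: red snap pin, 72 mm long, 30 g, upright at the start. Origin: on its axis, underside of its 23 mm round, 4 mm thick flange, which rests on the tab (z = 118 mm). Above: red grip 24 (own x) x 12 mm (own y), 4 to 36 mm above the origin. Below: steel shank with a 10.4 mm bulb, ending in a blunt point 36 mm below the origin (it topples when stood on it). Own axes equal the bath's at the start.
- tray: flat steel tray, 173 (x) x 269 (y) x 12 mm high, fixed. Origin: centre of its underside; rim all round, floor about 2 mm above the worktop. Place and yaw vary; it stands left or right of the bath.
- file_stand: bystander: small grey block with coloured files, 37 x 38 x 59 mm, loose on the tray, in its back left corner (about x = +40, y = +90 mm of the tray's frame). Origin: centre of its underside.
- needle_box: bystander: open grey carton, 166 x 68 x 51 mm, loose, behind the work. Origin: centre of its underside.
- blue_dropper: bystander: white dropper bottle with a blue cap, 29 x 29 x 62 mm, loose, right rear. Origin: centre of its underside.
- jar_brown: bystander: brown jar with a black lid, 44 x 44 x 52 mm, loose, left rear. Origin: centre of its underside.
- bore (a point): mouth of the bore in the grey socket, z = 104 mm. Two sprung jaws in it hold the pin's bulb: a straight pull up of about 3 to 10 N snaps it out within 13 mm; 36 mm of lift brings the pin clear of the tab.

How it is judged:
By the outcome, as a careful person would: the job done as asked, in the order asked, and still so for the second after the job is handed in, while the arm keeps its last pose, push and grip.
It also fails if it takes over 69 s, if anything falls off the work surface, if the arm or the gripper's body presses on something with over 40 N, if the wrist force passes 120 N, or if a joint passes its speed limit or range.

### The arm

A 7-joint arm with a two-finger parallel gripper is mounted at the origin on a cart in front of the work surface, level with it; the furniture and walls round the work are solid. World frame = base frame: x ahead of the robot, y to its left, z up, the work surface at z = 0. Lengths are in m, angles in rad, forces in N, time in s.
With the tool pointing down it reaches from about 0.425 to 0.925 m from the base axis. Payload 6.8 kg.
Tool frame: the origin (TCP) lies at the very end of the fingers, on their centre line; the grasp point (between the pads) lies 19 mm behind it; z points along the fingers, y is the line along which they close (so a half turn about z gives the same grasp; the last joint's range is limited). The gripper opens to 85 mm and grips with 20 to 120 N. Pads are 22 mm wide; open, the fingers measure 114 mm over their backs; the gripper's body (76 mm by 85 mm) begins 54 mm behind the grasp point. The pads swing forward as they close: fully open they stand 13 mm farther back than shut.
Start: joints at [-1.316, 0.477, 0.022, 1.555, -0.011, 1.109, -0.083], TCP at [0.24, 0.631, 0.231] pointing down, gripper open.
Joint ranges: [-2.96, 2.96], [-0.34, 2.1], [-1.41, 1.46], [0.24, 2.44], [-1.37, 4.51], [0.17, 1.92], [-2.96, 2.96]. Speed limits (rad/s): [2.39, 2.39, 3.14, 3.14, 3.14, 3.14, 3.14].

### API

Orientations are given as a unit quaternion [w, x, y, z].
In Python, from station import readout, viewer, bot gives the robot as it stands. The module is installed in compiled form; this text tells all that it offers.
- The arm moves only by the shell command python3 -m handwheel 'ROWS' [FORCE]. ROWS is JSON, a list of rows, each a list of 3 entries, a list of its own where there are three numbers: the shift along the tool's x, y, z in mm, then the turn, a rotation vector about the tool's x, y, z in degrees, then the gripper command: -1 is fully open, 1 is shut, values between are in proportion. In form: [[[x, y, z], [ax, ay, az], grip], ...]. A call has 1 to 20 rows; each row is the pose to reach, as a shift and turn from the pose commanded when the call began, along the tool's axes at that moment; what a row does not reach only later rows make up. A row lasts 1/12 s, in which the tool goes at most 41.7 mm and 7.16 degrees, less where a joint would pass 70% of its speed; a pose out of reach is approached as far as the arm can. A call with a gripper value outside its range is refused whole. The fingers move at their own pace and stop on an object; FORCE is the grip in N (left out, the last holds). Time passes only in rows, so rows that repeat a pose let the fingers close. It gives the time, the measured TCP pose, the force and the opening at its end, in the units of the state.
- readout.get_obs(): the state, without advancing time (a new reading comes with each control period).
- viewer.read_camera(name): name is "scene" or "top"; returns a dict with "frame" (480x640x3 uint8, red, green, blue), "fx", "fy", "cx", "cy" (pixels), "rvec" (rotation vector, rad) and "tvec" (3), from world to camera coordinates, as OpenCV has them. Camera axes: x right, y down, z forward; pixel columns grow to the right and rows downward; lengths in m; the calibration is good to about 2 mm. A picture is of the moment at which its call begins. There is no depth.
- bot.hand_in(): hands the job in, once; it reports no verdict.
Trained networks look in a picture, given as the dict that the camera call returned (one of the last four; its "shot" number tells which), for a name from the list of things; names that differ only in an ending like _2 or _b are one class to them, and where a whole thing is asked for, a point or a joint stands for the part that bears it (a point fixed in the world has none). Each returns a list of dicts, best first, with "score" (0 to 1); they miss things now and then, are a little off and sometimes report something else, mostly with a low value. They report only what shows in the picture. A call takes as long as a camera call.
- viewer.search_frame(picture, target): "rect" ([centre column, centre row, width, height] in pixels, round what is visible of it).
- viewer.outline_of(picture, target): "mask" (480x640 bool, what is visible of it) and "rect" ([centre column, centre row, width, height] in pixels, round what is visible of it).
The state is a dict: "t": time; "q": joint angles; "joint_vel": joint speeds; "joint_torque": joint torques, N m; "eef_pos": TCP position; "tool_rot": TCP orientation; "contact_force": force on the tool from outside, world axes, zero at the start; "torque": the same for the moment, N m; "gripper_width": opening from 0.0 (shut) to 1.0 (fully open).
Only numpy, scipy, OpenCV 4.12 (cv2) and the standard library are available. Lean on these libraries where they do the work, as an engineer would, in place of code of your own. Each camera call takes 0.05 s, during which the arm holds its last target. There are 200 camera calls.

## Working session

There is one attempt and no reset: what is moved stays moved. The work goes in short steps, Python scripts to look and compute and a shell command to move; the robot and the scene stay as the last step left them, time stands still between calls to the robot, and variables do not carry over. Pictures are saved under pics/ and viewed, on a budget of 14 in all, crops included, one or two more only if the job needs it, and the job is handed in when it is done.

```bash
mkdir -p pics; cat > h.py <<'E'
import numpy as np, cv2
from scipy.spatial.transform import Rotation as R
from station import readout, viewer, bot
def cam(n,save=None):
    p=viewer.read_camera(n)
    if save: cv2.imwrite('pics/'+save,p['frame'][:,:,::-1])
    return p
def ray(p,u,v):
    M=cv2.Rodrigues(np.array(p['rvec'],float))[0];c=-M.T@np.array(p['tvec'],float).ravel()
    d=M.T@np.array([(u-p['cx'])/p['fx'],(v-p['cy'])/p['fy'],1]);return c,d
def at_z(p,u,v,z):
    c,d=ray(p,u,v);return c+d*(z-c[2])/d[2]
def proj(p,X):
    K=np.array([[p['fx'],0,p['cx']],[0,p['fy'],p['cy']],[0,0,1.]])
    return cv2.projectPoints(np.array(X,float).reshape(-1,3),np.array(p['rvec'],float),np.array(p['tvec'],float),K,None)[0].reshape(-1,2)
def tool():
    o=readout.get_obs();q=o['tool_rot'];return np.array(o['eef_pos']),R.from_quat([q[1],q[2],q[3],q[0]])
E
python3 - <<'E'
from h import *
a=cam('top','top0.png');b=cam('scene','scene0.png')
for p,n in((a,'top'),(b,'scene')):
    for t in('cleaner','lid_tab','pin','tray','file_stand','bore'):
        for r in viewer.outline_of(p,t)[:1]:
            m=r['mask'];ys,xs=np.nonzero(m)
            print(n,t,round(r['score'],2),np.round(r['rect']),xs.mean().round(1),ys.mean().round(1),[np.round(x) for x in cv2.minAreaRect(np.c_[xs,ys].astype(np.float32))[:2]],cv2.minAreaRect(np.c_[xs,ys].astype(np.float32))[2])
    print(n,'campos',ray(p,0,0)[0])
cv2.imwrite('pics/both.png',cv2.resize(np.hstack([a['frame'],b['frame']]),(800,300))[:,:,::-1])
print(readout.get_obs())
E
```

```text
top cleaner 0.6 [219. 264.  77.  84.] 217.1 258.7 [array([217., 259.]), array([78., 77.])] 43.602821350097656
top lid_tab 0.65 [217. 298.  17.  25.] 217.2 295.7 [array([216., 296.]), array([22., 15.])] 90.0
top pin 0.69 [218. 297.   9.  10.] 215.3 297.7 [array([216., 298.]), array([11., 10.])] 90.0
top tray 0.58 [358. 264. 115.  77.] 357.9 265.4 [array([357., 265.]), array([ 72., 113.])] 87.31622314453125
top file_stand 0.73 [179. 194.  22.  18.] 179.1 193.5 [array([179., 194.]), array([19., 20.])] 90.0
top bore 0.65 [217. 265.  78.  89.] 216.8 259.3 [array([216., 259.]), array([81., 77.])] 47.48955535888672
top campos [ 0.39160832 -0.00987895  1.25611243]
scene cleaner 0.8 [235. 224.  84.  74.] 240.0 223.6 [array([235., 224.]), array([80., 72.])] 2.602562189102173
scene lid_tab 0.42 [206. 212.  27.   8.] 208.9 213.6 [array([208., 213.]), array([ 8., 25.])] 77.47119140625
scene tray 0.95 [330. 308. 147.  77.] 332.4 306.4 [array([329., 304.]), array([138.,  67.])] 29.248823165893555
scene file_stand 0.84 [315. 272.  26.  23.] 315.8 272.1 [array([316., 272.]), array([25., 22.])] 90.0
s
[... 183 characters left out ...]
-1.31612553,  0.47695399,  0.02241418,  1.55539862, -0.01151854,
        1.10931055, -0.083093  ]), 'joint_vel': array([ 9.04099280e-04, -1.61813198e-03, -2.13010622e-04, -7.44643791e-04,
       -6.99137699e-04, -2.05327259e-04,  4.47263051e-06]), 'joint_torque': array([-7.48972761e-04, -5.96162045e+01,  1.60574399e+00, -2.81487411e+01,
        1.25175106e-02,  1.56626698e-03, -7.25104115e-06]), 'eef_pos': array([0.23953721, 0.63108551, 0.23133964]), 'tool_rot': array([-9.45265585e-06,  1.80409602e-01,  9.83591569e-01,  3.02091037e-05]), 'contact_force': array([0.47079455, 0.76152251, 0.08616162]), 'torque': array([ 0.04129499, -0.00842774, -0.05727032]), 'gripper_width': 1.0027150989416165}
```

View pics/top0.png

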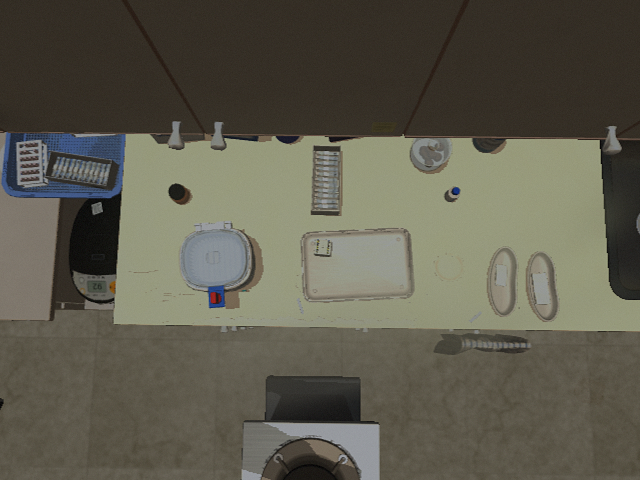

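View pics/scene0.png

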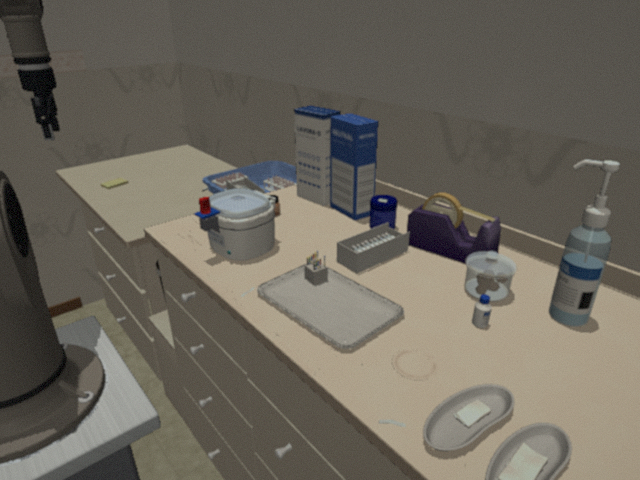

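The top view shows the bath at about (217,260), with the tab and red pin at (216,297). The tray is at (357,265), and the file stand is at (323,247), where the network missed it. In the scene view the pin is at (205,206). Next I'll locate these accurately.

```bash
python3 - <<'E'
from h import *
a=cam('top');b=cam('scene')
def seg(p,f,box):
    I=p['frame'].astype(int);r,g,bl=I[...,0],I[...,1],I[...,2]
    m=f(r,g,bl);z=np.zeros_like(m);x0,x1,y0,y1=box;z[y0:y1,x0:x1]=m[y0:y1,x0:x1];return z
red=lambda r,g,b:(r>90)&(r>2*g)&(r>1.6*b)
blue=lambda r,g,b:(b>70)&(b>1.5*r)&(b>1.25*g)
st=lambda m:(lambda ys,xs:(len(xs),xs.mean().round(2),ys.mean().round(2),xs.min(),xs.max(),ys.min(),ys.max()))(*np.nonzero(m))
boxa=(195,240,280,315);boxb=(185,230,190,235)
ra,rb=seg(a,red,boxa),seg(b,red,boxb);ba,bb=seg(a,blue,boxa),seg(b,blue,boxb)
for m in(ra,rb,ba,bb):print(st(m))
u=[st(ra)[1],st(ra)[2]];
# tab at z=.118 : corners
ys,xs=np.nonzero(ba|ra);rect=cv2.minAreaRect(np.c_[xs,ys].astype(np.float32));print(rect)
for q in cv2.boxPoints(rect):print('tabc',at_z(a,*q,.118).round(4))
print('pin z.14',at_z(a,*u,.15).round(4))
sb=st(rb)
# triangulate mean red
c1,d1=ray(a,*u);c2,d2=ray(b,sb[1],sb[2]);s=np.linalg.lstsq(np.c_[d1,-d2],c2-c1,rcond=None)[0];print('tri',c1+s[0]*d1,c2+s[1]*d2)
r=viewer.outline_of(a,'tray')[0];ys,xs=np.nonzero(r['mask']);rt=cv2.minAreaRect(np.c_[xs,ys].astype(np.float32))
print('tray',at_z(a,*rt[0],.012),rt)
for n in('cleaner',):
    m=viewer.outline_of(a,n)[0]['mask'];
crop=np.hstack([cv2.resize(a['frame'][210:320,165:265],(400,440),interpolation=cv2.INTER_CUBIC),cv2.resize(b['frame'][180:270,185:285],(400,440))]);cv2.imwrite('pics/c1.png',crop[:,:,::-1])
E
```

```text
(65, np.float64(214.18), np.float64(297.34), np.int64(211), np.int64(220), np.int64(292), np.int64(302))
(55, np.float64(203.91), np.float64(204.65), np.int64(199), np.int64(209), np.int64(197), np.int64(213))
(213, np.float64(216.58), np.float64(295.61), np.int64(208), np.int64(224), np.int64(285), np.int64(307))
(117, np.float64(208.57), np.float64(210.58), np.int64(195), np.int64(221), np.int64(190), np.int64(218))
((215.97715759277344, 296.18017578125), (21.445362091064453, 15.460610389709473), 85.91438293457031)
tabc [0.4582 0.2298 0.118 ]
tabc [0.4611 0.196  0.118 ]
tabc [0.4145 0.1908 0.118 ]
tabc [0.4116 0.2244 0.118 ]
pin z.14 [0.4325 0.2078 0.15  ]
tri [0.43302265 0.21048629 0.1362138 ] [0.43138804 0.21126887 0.13630735]
tray [ 0.52149833 -0.1075615   0.012     ] ((357.4619140625, 264.4606018066406), (72.49075317382812, 112.57456970214844), 86.59355926513672)
```

View pics/c1.png

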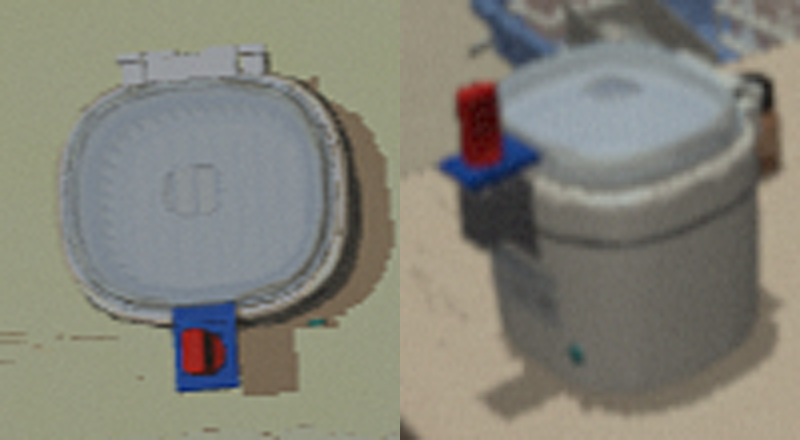

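The zoomed crop shows the hinge bar centred at about (213.3,225.5), the tab at (216.5,296.7) and the grip top at about (215.6,298). The bath is turned a few degrees. Next I'll work out its pose and the first move.

```bash
python3 - <<'E'
from h import *
a=cam('top');b=cam('scene')
hg=at_z(a,213.3,225.5,.115);tb=at_z(a,216.3,296.4,.118)
print('hinge',hg,'tab',tb,'yaw',np.degrees(np.arctan2(*(hg-tb)[[1,0]])),'dist',np.linalg.norm((hg-tb)[:2]))
print('bar',at_z(a,194.5,227.2,.11),at_z(a,232,225,.11))
print('pin top',at_z(a,215.6,298,.15))
from scipy.optimize import least_squares
obs=[(a,215.6,298,.15),(b,205,205.2,.138)]
def f(v):
    return np.concatenate([proj(p,[v[0],v[1],z])[0]-[u,w] for p,u,w,z in obs])
s=least_squares(f,[.43,.21]);print('pin xy',s.x,s.fun)
x,y=s.x
for p,n in((a,'top'),(b,'sc')):print(n,proj(p,[[x,y,.118],[x,y,.138],[x,y,.154]]).round(1).tolist())
P,T=tool();print(P,T.as_matrix().round(3).tolist())
yaw=np.radians(4)
# goal: tool z down, tool y along +/- bath y
for sg in(1,-1):
    ty=sg*np.array([-np.sin(yaw),np.cos(yaw),0]);tz=np.array([0,0,-1.]);G=R.from_matrix(np.c_[np.cross(ty,tz),ty,tz])
    print(sg,'turn',np.degrees((T.inv()*G).as_rotvec()).round(1))
print('shift to hover z.2',(T.inv().apply([x-P[0],y-P[1],.2-P[2]])*1000).round(1))
E
```

```text
hinge [0.59380483 0.22337457 0.115     ] tab [0.43581079 0.2095118  0.118     ] yaw 5.014427088883886 dist 0.15860105335475955
bar [0.59022669 0.26652271 0.11      ] [0.5964145  0.18236589 0.11      ]
pin top [0.43115965 0.20469238 0.15      ]
pin xy [0.43092248 0.20454062] [ 0.06661425  0.11306312  0.04156059 -0.30485279]
top [[218.5, 298.7], [216.7, 298.3], [215.3, 298.0]]
sc [[206.1, 213.2], [205.0, 204.9], [204.2, 198.2]]
[0.23958268 0.63106672 0.2313319 ] [[-0.935, 0.355, 0.0], [0.355, 0.935, 0.0], [-0.0, 0.0, -1.0]]
1 turn [  0.    0.  -24.8]
-1 turn [  0.   -0.  155.2]
shift to hover z.2 [-330.3 -330.9   31.3]
```

```bash
python3 -m handwheel '[[[-40,-40,0],[0,0,-5],-1],[[-330,-328,20],[0,0,-24.5],-1],[[-330,-328,20],[0,0,-24.5],-1],[[-330,-328,20],[0,0,-24.5],-1],[[-330,-328,20],[0,0,-24.5],-1],[[-330,-328,20],[0,0,-24.5],-1],[[-330,-328,20],[0,0,-24.5],-1],[[-330,-328,20],[0,0,-24.5],-1],[[-330,-328,20],[0,0,-24.5],-1],[[-330,-328,20],[0,0,-24.5],-1],[[-330,-328,20],[0,0,-24.5],-1],[[-330,-328,20],[0,0,-24.5],-1],[[-330,-328,20],[0,0,-24.5],-1],[[-330,-328,20],[0,0,-24.5],-1],[[-330,-328,20],[0,0,-24.5],-1],[[-330,-328,20],[0,0,-24.5],-1],[[-330,-328,20],[0,0,-24.5],-1],[[-330,-328,20],[0,0,-24.5],-1]]' 40
```

```text
t: 2.5
eef_pos: [0.4312, 0.2084, 0.2113]
tool_rot: [-0.0, -0.033, 0.999, 0.0]
contact_force: [0.3, 0.4, 0.5]
gripper_width: 1.001
```

```bash
python3 - <<'E'
from h import *
a=cam('top');b=cam('scene');P,T=tool();print(readout.get_obs()['q'].round(2),P,T.as_matrix().round(3).tolist())
print(proj(a,P),proj(b,P))
crop=np.hstack([cv2.resize(a['frame'][230:330,155:255],(400,400)),cv2.resize(b['frame'][130:230,155:255],(400,400))]);cv2.imwrite('pics/c2.png',crop[:,:,::-1])
E
```

```text
[-0.68  0.17  0.12  2.04 -0.03  0.93  1.08] [0.43142358 0.20793556 0.2112903 ] [[-0.998, -0.066, -0.0], [-0.066, 0.998, 0.0], [0.0, 0.0, -1.0]]
[[208.13156892 296.66367702]] [[200.4993719  172.79119897]]
```

View pics/c2.png

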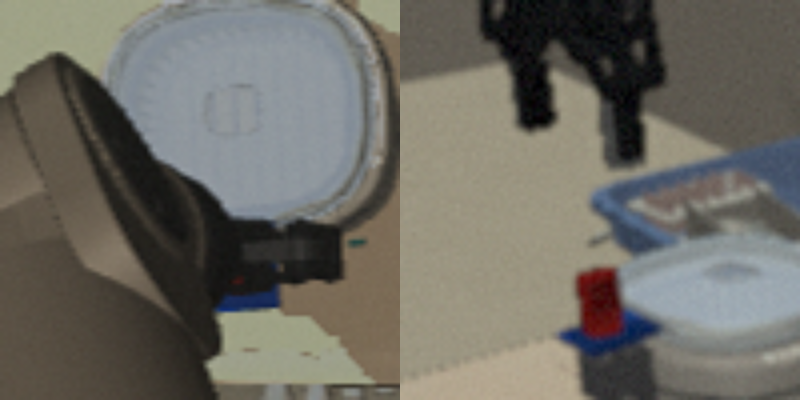

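The scene crop shows the fingers on either side of the line above the pin, with the tip midpoint at about (200,166), which agrees with the projection. I'll descend and grip.

```bash
python3 -m handwheel '[[[0,0,30],[0,0,0],-1],[[0,0,60],[0,0,0],-1],[[0,0,75],[0,0,0],-1],[[0,0,86],[0,0,0],-1],[[0,0,86],[0,0,0],-1],[[0,0,86],[0,0,0],-1],[[0,0,86],[0,0,0],0.4],[[0,0,86],[0,0,0],0.4],[[0,0,86],[0,0,0],0.6],[[0,0,86],[0,0,0],1],[[0,0,86],[0,0,0],1],[[0,0,86],[0,0,0],1],[[0,0,86],[0,0,0],1],[[0,0,86],[0,0,0],1],[[0,0,86],[0,0,0],1]]' 50
```

```text
t: 3.85
eef_pos: [0.4318, 0.2081, 0.1255]
tool_rot: [0.0, -0.033, 0.999, 0.0]
contact_force: [0.3, 2.9, -0.1]
gripper_width: 0.128
```

```bash
python3 -m handwheel '[[[0,0,-3],[0,0,0],1],[[0,0,-6],[0,0,0],1],[[0,0,-9],[0,0,0],1],[[0,0,-12],[0,0,0],1],[[0,0,-16],[0,0,0],1],[[0,0,-22],[0,0,0],1],[[0,0,-30],[0,0,0],1],[[0,0,-40],[0,0,0],1],[[0,0,-55],[0,0,0],1],[[0,0,-75],[0,0,0],1],[[0,0,-95],[0,0,0],1],[[0,0,-100],[0,0,0],1],[[0,0,-100],[0,0,0],1]]'
python3 - <<'E'
from h import *
a=cam('top');b=cam('scene');P,T=tool()
cv2.imwrite('pics/c3.png',np.hstack([cv2.resize(b['frame'][130:230,155:255],(400,400)),cv2.resize(a['frame'][210:310,285:425],(400,400))])[:,:,::-1])
m=viewer.outline_of(a,'file_stand')
for r in m[:2]:print('fs',r['score'],at_z(a,r['rect'][0],r['rect'][1],.03))
g=np.array([.50,-.12,.2]);
print(T.as_matrix().round(3).tolist(),(T.inv().apply(g-P)*1000).round())
E
```

```text
t: 4.93
eef_pos: [0.4363, 0.2087, 0.2292]
tool_rot: [0.006, -0.032, 0.999, 0.002]
contact_force: [8.9, 3.1, -7.0]
gripper_width: 0.131
fs 0.49 [ 0.55457809 -0.02380741  0.03      ]
[[-0.998, -0.064, 0.009], [-0.064, 0.998, 0.005], [-0.01, 0.004, -1.0]] [ -43. -332.   27.]
```

View pics/c3.png

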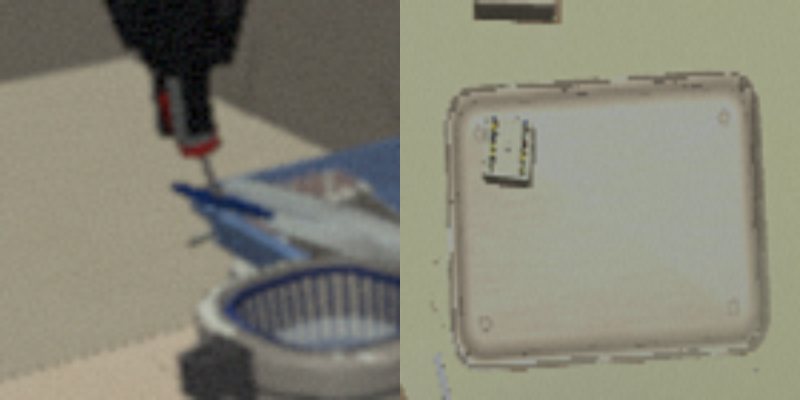

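The lid came up with the pin, because the shank is jammed in the tab's hole at about (205,190) in the crop. I'll lower it back along the same line and look at the forces.

```bash
python3 -m handwheel '[[[0,0,10],[0,0,0],1],[[0,0,25],[0,0,0],1],[[0,0,40],[0,0,0],1],[[0,0,55],[0,0,0],1],[[0,0,65],[0,0,0],1],[[0,0,75],[0,0,0],1],[[0,0,80],[0,0,0],1],[[0,0,80],[0,0,0],1],[[0,0,80],[0,0,0],1]]'
python3 - <<'E'
from h import *
b=cam('scene')
cv2.imwrite('pics/c4.png',np.hstack([cv2.resize(b['frame'][160:260,175:275],(500,500))])[:,:,::-1])
E
```

```text
t: 5.83
eef_pos: [0.4346, 0.2057, 0.153]
tool_rot: [0.002, -0.031, 1.0, 0.0]
contact_force: [-20.1, -16.5, 76.1]
gripper_width: 0.136
```

View pics/c4.png

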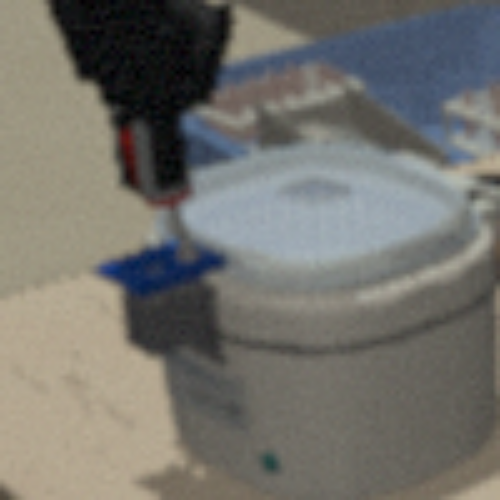

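The lid is shut and the pin is free of the hole. Its tip is resting on the tab just behind the hole, at (185,250), and pressing with 76 N. I'll lift straight off.

```bash
python3 -m handwheel '[[[0,0,-15],[0,0,0],1],[[0,0,-30],[0,0,0],1],[[0,0,-45],[0,0,0],1],[[0,0,-60],[0,0,0],1],[[0,0,-75],[0,0,0],1],[[0,0,-75],[0,0,0],1]]'
python3 - <<'E'
from h import *
b=cam('scene');P,T=tool()
print(proj(b,[P,P-T.apply([0,0,.019]),P+T.apply([0,0,.033])]),P,readout.get_obs()['contact_force'])
cv2.imwrite('pics/c5.png',np.hstack([cv2.resize(b['frame'][140:240,155:255],(600,600))])[:,:,::-1])
print(T.as_matrix().round(3).tolist())
E
```

```text
t: 6.38
eef_pos: [0.4336, 0.2081, 0.2235]
tool_rot: [0.003, -0.032, 0.999, 0.001]
contact_force: [0.2, 0.2, -0.3]
gripper_width: 0.13
[[200.56145179 167.9152864 ]
 [199.44902731 159.31480557]
 [202.44857867 182.50521946]] [0.43287183 0.20769856 0.22192906] [ 0.32377534  0.88127721 -0.79047451]
[[-0.998, -0.064, 0.003], [-0.064, 0.998, 0.002], [-0.003, 0.002, -1.0]]
```

View pics/c5.png

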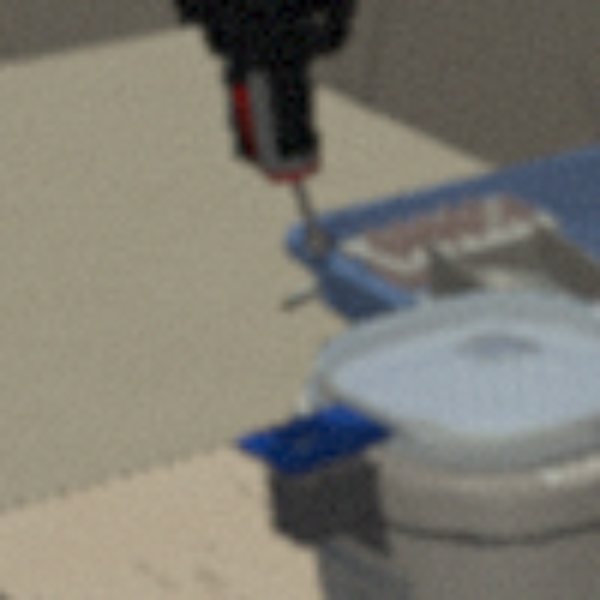

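The lid is shut with the tab hole empty. The pin is held, tilted about 20° in the grip with its tip towards +x (tip at (320,245) in the crop). I'll carry it over the tray and tilt further the same way.

```bash
python3 -m handwheel '[[[-5,-30,0],[0,0,0],1],[[-10,-70,0],[0,0,0],1],[[-15,-110,0],[0,0,0],1],[[-20,-150,0],[0,0,0],1],[[-25,-190,0],[0,0,0],1],[[-30,-230,0],[0,0,0],1],[[-35,-270,0],[0,-5,0],1],[[-40,-310,0],[0,-12,0],1],[[-45,-335,10],[0,-19,0],1],[[-45,-342,30],[0,-25,0],1],[[-45,-342,50],[0,-32,0],1],[[-45,-342,70],[0,-39,0],1],[[-45,-342,80],[0,-45,0],1],[[-45,-342,80],[0,-45,0],1],[[-45,-342,80],[0,-45,0],1],[[-45,-342,80],[0,-45,0],1]]'
python3 - <<'E'
from h import *
b=cam('scene');P,T=tool()
print(proj(b,[P]),P,readout.get_obs()['q'].round(2))
cv2.imwrite('pics/c6.png',cv2.resize(b['frame'][180:360,230:430],(600,540))[:,:,::-1])
print(T.as_matrix().round(3).tolist())
g=np.array([0,0,-1.]);print('tool dir of world down',T.inv().apply(g).round(3))
E
```

```text
t: 7.77
eef_pos: [0.5169, -0.0856, 0.1742]
tool_rot: [0.28, -0.001, 0.96, 0.024]
contact_force: [0.4, -0.1, -0.1]
gripper_width: 0.134
[[316.8951831 220.4279193]] [ 0.51748575 -0.08065265  0.17438383] [-0.48  0.12  0.64  2.4  -1.19  0.21  2.84]
[[-0.843, -0.024, 0.538], [0.004, 0.999, 0.05], [-0.539, 0.045, -0.841]]
tool dir of world down [ 0.539 -0.045  0.841]
```

View pics/c6.png

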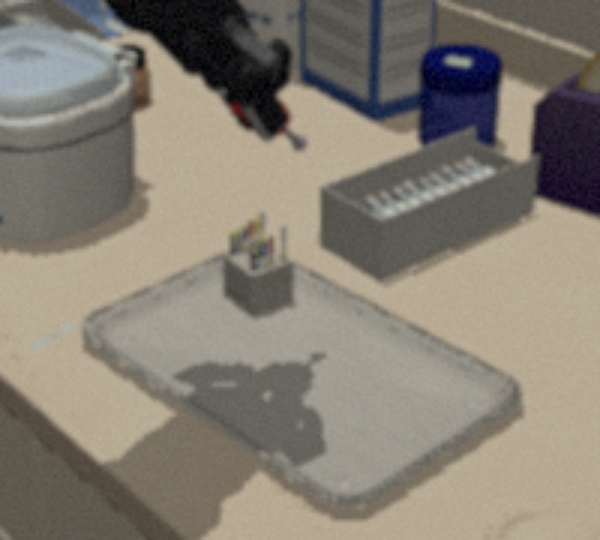

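The pin is above the tray and the file stand is untouched. The arm is at its joint limits with this much tilt, so I'll reduce the tilt and go a bit farther out.

```bash
python3 -m handwheel '[[[-10,-10,8],[0,7,0],1],[[-20,-20,15],[0,14,0],1],[[-25,-20,20],[0,17,0],1],[[-25,-20,20],[0,17,0],1],[[-25,-20,20],[0,17,0],1],[[-25,-20,20],[0,17,0],1],[[-25,-20,20],[0,17,0],1],[[-25,-20,20],[0,17,0],1]]'
python3 - <<'E'
from h import *
P,T=tool();print(P,readout.get_obs()['q'].round(2),T.as_matrix().round(3).tolist())
print('to .53 -.15 .06',(T.inv().apply(np.array([.53,-.15,.06])-P)*1000).round())
E
```

```text
t: 8.48
eef_pos: [0.549, -0.1018, 0.1707]
tool_rot: [0.136, -0.008, 0.99, 0.025]
contact_force: [-0.0, 1.1, -1.4]
gripper_width: 0.125
[ 0.54900234 -0.10180865  0.1707411 ] [-0.57  0.32  0.84  2.13 -0.62  0.62  2.28] [[-0.963, -0.022, 0.269], [-0.008, 0.999, 0.051], [-0.27, 0.047, -0.962]]
to .53 -.15 .06 [ 49. -53.  99.]
```

```bash
python3 -m handwheel '[[[0,-30,0],[0,0,0],1],[[0,-53,20],[0,0,0],1],[[10,-53,40],[0,-4,0],1],[[20,-53,60],[0,-8,0],1],[[26,-53,80],[0,-11,0],1],[[31,-53,93],[0,-14,0],1],[[31,-53,93],[0,-14,0],1],[[31,-53,93],[0,-14,0],1],[[31,-53,93],[0,-14,0],1]]'
python3 - <<'E'
from h import *
b=cam('scene');P,T=tool()
print(proj(b,[P]),P,readout.get_obs()['q'].round(2),T.as_matrix().round(3).tolist())
cv2.imwrite('pics/c7.png',cv2.resize(b['frame'][230:350,260:400],(700,600))[:,:,::-1])
print('down 10mm',T.inv().apply([0,0,-10]).round(1))
E
```

```text
t: 9.23
eef_pos: [0.5644, -0.1041, 0.0974]
tool_rot: [0.237, 0.024, 0.971, 0.013]
contact_force: [-0.2, -0.5, -0.6]
gripper_width: 0.134
[[344.09068542 253.32214581]] [ 0.56529601 -0.10454437  0.09803984] [-0.13  0.36  0.29  2.28 -1.37  0.17  2.96] [[-0.886, 0.04, 0.463], [0.052, 0.999, 0.013], [-0.461, 0.036, -0.886]]
down 10mm [ 4.6 -0.4  8.9]
```

View pics/c7.png

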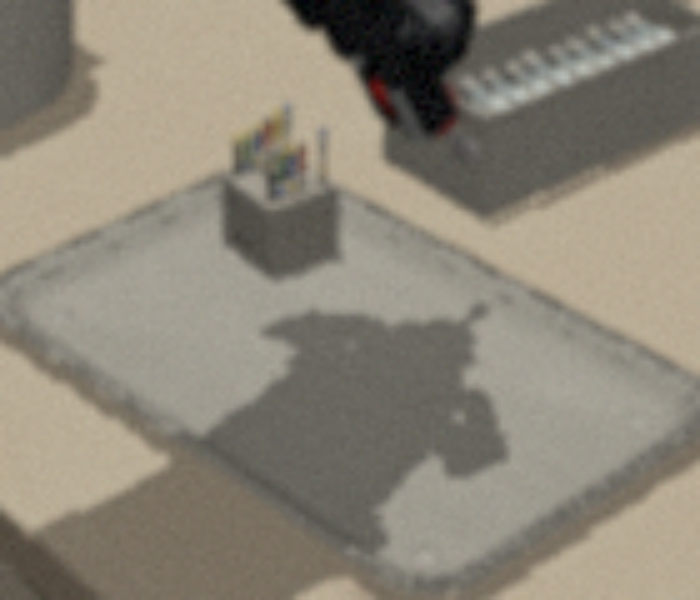

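Joint limits block a strong tilt here as well. About 14° of tool tilt plus the pin's own lean is enough, so I'll back off to that.

```bash
python3 -m handwheel '[[[0,0,-5],[0,6,0],1],[[0,-20,-5],[0,12,0],1],[[15,-45,0],[0,14,0],1],[[25,-45,0],[0,14,0],1],[[25,-45,0],[0,14,0],1],[[25,-45,0],[0,14,0],1],[[25,-45,0],[0,14,0],1]]'
python3 - <<'E'
from h import *
P,T=tool();print(P,readout.get_obs()['q'].round(2),T.as_matrix().round(3).tolist())
print('to .53 -.15 .055',(T.inv().apply(np.array([.53,-.15,.055])-P)*1000).round(), T.inv().apply([0,0,-10]).round(1))
E
```

```text
t: 9.87
eef_pos: [0.5421, -0.1473, 0.0844]
tool_rot: [0.118, 0.022, 0.993, 0.016]
contact_force: [-0.3, 0.7, -0.9]
gripper_width: 0.129
[ 0.54206787 -0.14725802  0.08444152] [-0.34  0.49  0.68  2.15 -0.85  0.52  2.5 ] [[-0.971, 0.039, 0.235], [0.047, 0.999, 0.027], [-0.234, 0.037, -0.972]]
to .53 -.15 .055 [18. -4. 26.] [ 2.3 -0.4  9.7]
```

```bash
python3 -m handwheel '[[[7,-1,20],[0,0,0],1],[[12,-2,38],[0,0,0],1],[[14,-2,46],[0,0,0],1],[[15,-2,50],[0,0,0],1],[[15,-2,50],[0,0,0],1],[[15,-2,50],[0,0,0],1]]' 20; python3 -m handwheel '[[[1,0,3],[0,0,0],1],[[2,0,6],[0,0,0],1],[[2,0,6],[0,0,0],1]]'
python3 - <<'E'
from h import *
b=cam('scene');P,T=tool();print(P,readout.get_obs()['contact_force'])
cv2.imwrite('pics/c8.png',cv2.resize(b['frame'][240:340,280:400],(720,600))[:,:,::-1])
E
```

```text
t: 10.37
eef_pos: [0.5417, -0.1486, 0.0345]
tool_rot: [0.121, 0.022, 0.992, 0.016]
contact_force: [1.0, 0.0, 9.6]
gripper_width: 0.133
t: 10.62
eef_pos: [0.5431, -0.1496, 0.0307]
tool_rot: [0.123, 0.023, 0.992, 0.015]
contact_force: [1.2, -0.2, 20.9]
gripper_width: 0.135
[ 0.54332836 -0.14932487  0.03038693] [-0.47563965  1.51115712 21.24441364]
```

View pics/c8.png

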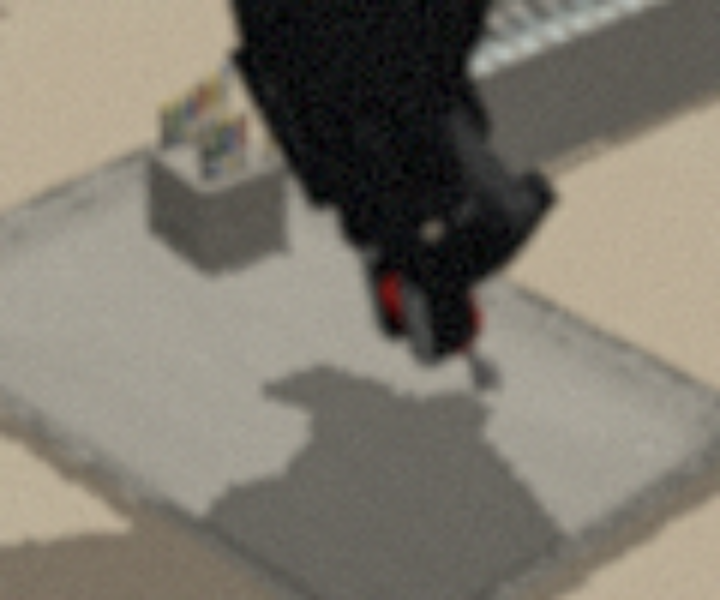

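The pin leans about 40° with its tip on the tray floor at (485,378). The file stand is clear of the fingers. I'll release and rise.

```bash
python3 -m handwheel '[[[-1,0,-3],[0,0,0],0.3],[[-1,0,-3],[0,0,0],0.2],[[-1,0,-3],[0,0,0],0.1],[[-1,0,-3],[0,0,0],0.1],[[-1,0,-3],[0,0,0],0.1],[[-5,0,-20],[0,0,0],0.1],[[-12,0,-50],[0,0,0],0],[[-20,0,-85],[0,0,0],0],[[-30,0,-125],[0,7,0],0],[[-40,0,-160],[0,14,0],-0.5],[[-40,0,-170],[0,14,0],-1],[[-40,0,-170],[0,14,0],-1]]' 40
python3 - <<'E'
from h import *
a=cam('top');b=cam('scene');P,T=tool();print(P,T.as_matrix().round(3).tolist(),readout.get_obs()['q'].round(2))
for p in(a,b):
    r=viewer.search_frame(p,'pin')[:1];print(r and (r[0]['score'],at_z(p,*r[0]['rect'][:2],.012).round(3)))
cv2.imwrite('pics/c9.png',cv2.resize(b['frame'][190:350,190:410],(770,560))[:,:,::-1])
E
```

```text
t: 11.67
eef_pos: [0.5418, -0.1548, 0.2047]
tool_rot: [-0.002, 0.018, 1.0, 0.016]
contact_force: [1.1, -0.7, -0.6]
gripper_width: 0.903
[ 0.53811852 -0.15383491  0.20035422] [[-0.999, 0.038, -0.007], [0.038, 0.999, 0.036], [0.009, 0.036, -0.999]] [-0.52  0.47  0.95  1.9  -0.49  1.03  2.18]
(0.16, array([0.433, 0.23 , 0.012]))
(0.83, array([ 0.532, -0.147,  0.012]))
```

View pics/c9.png

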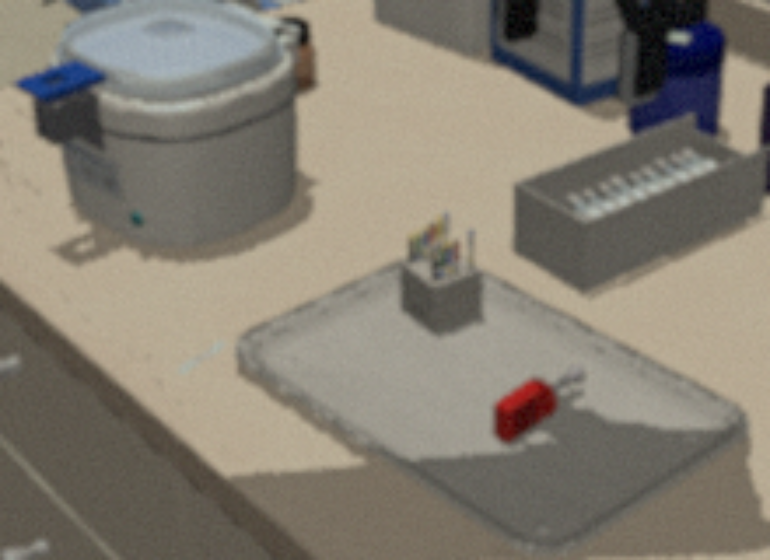

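The pin lies flat on the tray at about (0.532, -0.147). The file stand is unmoved and the lid is shut. Next I'll compute the move to the tab.

```bash
cat > g.py <<'E'
from h import *
yaw=np.radians(4.5);ex=np.array([np.cos(yaw),np.sin(yaw),0]);ey=np.array([-np.sin(yaw),np.cos(yaw),0]);ez=np.array([0,0,1.])
H=np.array([.432,.208,.111])+.169*ex   # hinge
def goal(lid,r=.175,tilt=None):
    """TCP pose with the grasp point on the tab at lid angle (deg)"""
    t=np.radians(lid);k=np.radians(lid if tilt is None else tilt)
    g=H+r*(-np.cos(t)*ex+np.sin(t)*ez)+.004*(np.sin(t)*ex+np.cos(t)*ez)
    tz=-np.sin(k)*ex-np.cos(k)*ez;ty=ey
    return g+.019*tz,R.from_matrix(np.c_[np.cross(ty,tz),ty,tz])
def rel(p,Rg):
    P,T=tool();return (T.inv().apply(p-P)*1000).round(1),np.degrees((T.inv()*Rg).as_rotvec()).round(1)
E
python3 - <<'E'
from g import *
p,r=goal(0);print(H,p);print(rel(p+[0,0,.1],r))
E
```

```text
[0.60047903 0.22125959 0.111     ] [0.4260185  0.20752925 0.096     ]
(array([124.4, 356.1,  17.6]), array([ 2.2, -0.5, -6.8]))
```

```bash
python3 -m handwheel '[[[12,36,0],[1,0,-3],-1],[[24,72,0],[2,0,-6],-1],[[36,108,0],[2.2,-0.5,-6.8],-1],[[48,144,0],[2.2,-0.5,-6.8],-1],[[60,180,0],[2.2,-0.5,-6.8],-1],[[72,216,5],[2.2,-0.5,-6.8],-1],[[84,252,8],[2.2,-0.5,-6.8],-1],[[96,288,12],[2.2,-0.5,-6.8],-1],[[108,324,17],[2.2,-0.5,-6.8],-1],[[124,356,17],[2.2,-0.5,-6.8],-1],[[124,356,17],[2.2,-0.5,-6.8],-1],[[124,356,17],[2.2,-0.5,-6.8],-1],[[124,356,17],[2.2,-0.5,-6.8],-1],[[124,356,17],[2.2,-0.5,-6.8],-1]]'
python3 - <<'E'
from g import *
p,r=goal(0);print(rel(p,r),readout.get_obs()['q'].round(2))
E
```

```text
t: 13.03
eef_pos: [0.4275, 0.205, 0.197]
tool_rot: [0.0, -0.038, 0.999, -0.001]
contact_force: [-0.2, 0.2, 0.3]
gripper_width: 1.002
(array([  1.3,   2.9, 100.9]), array([-0.1,  0. , -0.1])) [-1.45  0.3   1.05  2.1  -0.32  0.91  1.43]
```

```bash
python3 -m handwheel '[[[1,2.5,30],[0,0,0],-1],[[1,2.5,60],[0,0,0],-1],[[1,2.5,80],[0,0,0],-1],[[1,2.5,92],[0,0,0],-1],[[1,2.5,101],[0,0,0],-1],[[1,2.5,101],[0,0,0],-1],[[1,2.5,101],[0,0,0],-1]]' 40
python3 - <<'E'
from g import *
b=cam('scene');print(rel(*goal(0)))
cv2.imwrite('pics/c10.png',cv2.resize(b['frame'][170:260,180:280],(600,540))[:,:,::-1])
E
```

```text
t: 13.62
eef_pos: [0.4269, 0.208, 0.0966]
tool_rot: [0.001, -0.039, 0.999, -0.001]
contact_force: [0.3, -0.2, 0.6]
gripper_width: 1.0
(array([ 1.2, -0.8,  1. ]), array([-0.1,  0.1, -0. ]))
```

View pics/c10.png

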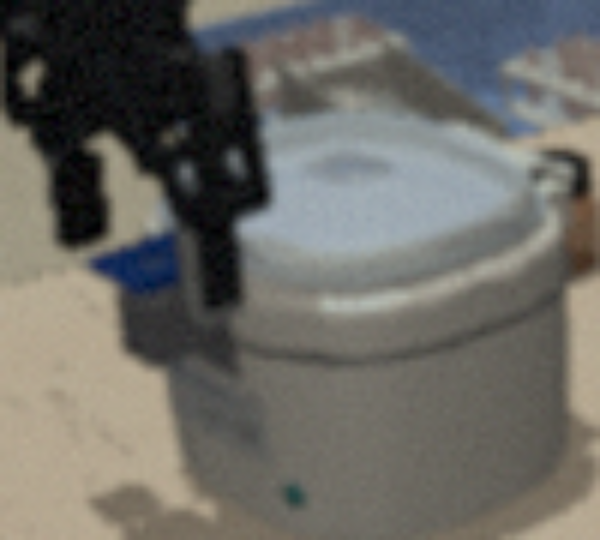

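The fingers straddle the tab, with no contact force. I'll close.

```bash
python3 -m handwheel '[[[0,0,0],[0,0,0],-0.2],[[0,0,0],[0,0,0],0.1],[[0,0,0],[0,0,0],0.3],[[0,0,0],[0,0,0],1],[[0,0,0],[0,0,0],1],[[0,0,0],[0,0,0],1],[[0,0,0],[0,0,0],1],[[0,0,0],[0,0,0],1]]' 40
python3 - <<'E'
from g import *
for l in (4,8,12,16,20,25,30,35,40,45):print(l,*rel(*goal(l)))
E
```

```text
t: 14.33
eef_pos: [0.4265, 0.2099, 0.0969]
tool_rot: [0.001, -0.04, 0.999, -0.0]
contact_force: [-2.6, 2.4, 6.1]
gripper_width: 0.386
4 [  1.3  -2.3 -11.3] [-0.   4.1  0.1]
8 [  1.   -2.3 -23.6] [-0.   8.1  0.1]
12 [ -0.1  -2.3 -35.8] [-0.  12.1  0.1]
16 [ -2.   -2.4 -47.9] [-0.  16.1  0.1]
20 [ -4.8  -2.4 -59.8] [-0.  20.1  0.1]
25 [ -9.5  -2.4 -74.4] [-0.1 25.1  0.1]
30 [-15.4  -2.4 -88.6] [-0.1 30.1  0.1]
35 [ -22.5   -2.4 -102.1] [-0.1 35.1  0.1]
40 [ -30.7   -2.4 -115. ] [-0.1 40.1  0.1]
45 [ -40.1   -2.5 -127.2] [-0.1 45.1  0.1]
```

```bash
python3 -m handwheel '[[[0,0,-6],[0,2,0],1],[[0,0,-12],[0,4,0],1],[[0,0,-18],[0,6,0],1],[[0,0,-24],[0,8,0],1],[[-1,0,-30],[0,10,0],1],[[-1,0,-36],[0,12,0],1],[[-2,0,-42],[0,14,0],1],[[-3,0,-48],[0,16,0],1],[[-5,0,-60],[0,20,0],1],[[-5,0,-60],[0,20,0],1],[[-5,0,-60],[0,20,0],1]]' 40
python3 - <<'E'
from g import *
print(readout.get_obs()['q'].round(2))
for l in (20,25,30,35,40,45):print(l,*rel(*goal(l)))
E
```

```text
t: 15.25
eef_pos: [0.4315, 0.2104, 0.156]
tool_rot: [-0.172, -0.039, 0.984, -0.007]
contact_force: [-1.1, 3.4, -1.1]
gripper_width: 0.383
[-1.09  0.57  0.82  1.9  -0.5   1.25  1.63]
20 [ 0.5 -2.4 -0.6] [-0.1  0.1  0. ]
25 [  1.1  -2.5 -15.9] [-0.1  5.1  0. ]
30 [  0.4  -2.5 -31.2] [-0.1 10.1  0. ]
35 [ -1.6  -2.5 -46.4] [-0.1 15.1  0. ]
40 [ -5.   -2.5 -61.4] [-0.1 20.1  0. ]
45 [ -9.7  -2.6 -76. ] [-0.1 25.1  0. ]
```

Forces are small and the lid is tracking, so I'll go on to 45°.

```bash
python3 -m handwheel '[[[0,0,-8],[0,2.5,0],1],[[1,0,-15.5],[0,5,0],1],[[0.5,0,-23],[0,7.5,0],1],[[0,0,-31],[0,10,0],1],[[-1,0,-38.5],[0,12.5,0],1],[[-2,0,-46],[0,15,0],1],[[-3.5,0,-54],[0,17.5,0],1],[[-5.5,0,-61],[0,20,0],1],[[-8,0,-69],[0,22.5,0],1],[[-10,0,-76],[0,25,0],1],[[-10,0,-76],[0,25,0],1],[[-10,0,-76],[0,25,0],1],[[-10,0,-76],[0,25,0],1]]' 40
python3 - <<'E'
from g import *
print(readout.get_obs()['q'].round(2),rel(*goal(45)))
b=cam('scene');a=cam('top')
for p in(a,b):
  for t in ('lid_tab','pin','file_stand'):
    r=viewer.search_frame(p,t)[:1];print(t,r and (round(r[0]['score'],2),np.round(r[0]['rect'],1)))
# predicted lid corners for angle check
for L in(37,45,53):
    t=np.radians(L);X=[H+(-d*np.cos(t)-.004*0)*ex+d*np.sin(t)*ez+w*ey for d,w in((.189,.017),(.189,-.017),(.152,0),(.11,-.075),(.11,.075))]
    print(L,proj(b,X).round(1).tolist())
cv2.imwrite('pics/c11.png',cv2.resize(b['frame'][110:350,150:410],(780,720))[:600,:,::-1])
E
```

```text
t: 16.33
eef_pos: [0.4661, 0.2138, 0.2233]
tool_rot: [-0.381, -0.037, 0.924, -0.016]
contact_force: [-0.3, 5.0, -1.0]
gripper_width: 0.388
[-0.85  0.78  0.73  1.52 -0.5   1.84  1.66] (array([ 0.5, -3.1, -0.7]), array([-0.1,  0.2,  0. ]))
lid_tab (0.56, array([202.2, 269.5,  18.1,  20.4]))
pin (0.69, array([372.1, 258.8,   5.4,  29.4]))
file_stand (0.84, array([322.5, 248.9,  16. ,  13.4]))
lid_tab (0.57, array([479.8, 313.4,  17.1,  32.6]))
pin (0.69, array([344.9, 306.1,  21.8,  19.2]))
file_stand (0.95, array([316.5, 270.1,  23.6,  30.9]))
37 [[203.1, 163.1], [211.6, 166.5], [220.0, 171.5], [253.4, 186.8], [215.5, 171.1]]
45 [[208.9, 152.5], [217.5, 155.7], [224.5, 163.1], [256.7, 180.7], [218.6, 165.5]]
53 [[215.8, 142.9], [224.5, 145.9], [230.0, 155.5], [260.7, 175.0], [222.2, 160.4]]
```

View pics/c11.png

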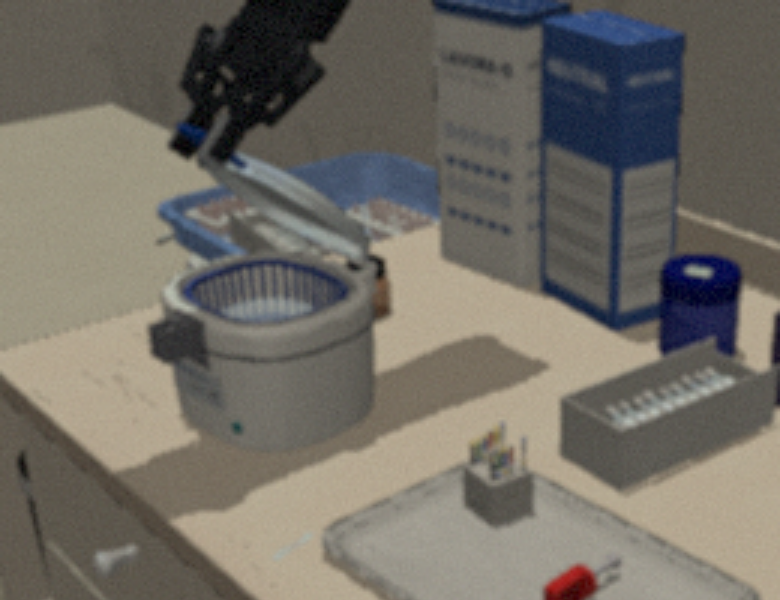

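The lid stands open with the tab in the gripper. The tab's front edge is at about image (213,154), matching the 45° prediction of (209–217, 152–156). The pin lies on the tray, and the file stand and needle box are in place. Handing in.

```bash
python3 -m handwheel '[[[0,0,0],[0,0,0],1],[[0,0,0],[0,0,0],1],[[0,0,0],[0,0,0],1],[[0,0,0],[0,0,0],1]]' && python3 -c "
from station import bot
print(bot.hand_in())"
```

```text
t: 17.07
eef_pos: [0.4662, 0.2138, 0.2234]
tool_rot: [-0.381, -0.037, 0.924, -0.016]
contact_force: [0.8, 5.5, -1.6]
gripper_width: 0.388
the job is handed in; nothing more can be done
None
```

I handed the job in at about 17 s: the pin is on the tray and the gripper is holding the lid by its tab at about 45°. The hand-in gave no verdict.

**How it went:**
- **First pull:** the pin came out of its socket, but it jammed in the tab's hole and took the lid up with it.
- **Lowering it again:** I went back down, the lid shut, and the pin tilted in the grip. Its tip then pressed on the tab with about 76 N at the wrist, under the 120 N limit. Only the pin touched the tab.
- **Laying the pin down:** joint limits stopped me tilting the tool as far as I wanted over the tray. I let the pin go at about 40° with its tip on the tray floor (about 21 N), and it tipped onto its side.
- **Raising the lid:** I gripped the tab across its width and followed the hinge arc up.

**Last checks:**
- **Lid angle:** the commanded arc and the tab's place in the picture both agree with 45°. I had no direct reading of the lid joint.
- **Grip:** it was steady, with the opening at about 33 mm on the 34 mm tab. A sideways force of about 5 N remained at the wrist.
- **Pin and other things:** the pin lies flat on the tray. The file stand and needle box look unmoved; I did not measure the dropper and jar again.
- **Disagreement:** in the last scene picture the network placed the lid tab at the dropper bottle's blue cap, which is clearly wrong, so I ignored it.

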